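# Stand the washed stuffing nozzles in their drip dishes

## Robot

A 6-joint arm with a two-finger parallel gripper is mounted at the origin on the work surface. World frame = base frame: x ahead of the robot, y to its left, z up, the work surface at z = 0. Lengths are in m, angles in rad, forces in N, time in s.
With the tool pointing down it reaches from about 0.275 to 0.875 m from the base axis. Payload 12.5 kg.
Tool frame: the origin (TCP) lies at the very end of the fingers, on their centre line; the grasp point (between the pads) lies 19 mm behind it; x points along the fingers, y is the direction in which the jaws open and shut, and the axes are right-handed (so a half turn about x gives the same grasp; the last joint's range is limited). The gripper opens to 85 mm and grips with 20 to 120 N. Pads are 22 mm wide; open, the fingers measure 114 mm over their backs; the gripper's body (76 mm by 85 mm) begins 54 mm behind the grasp point. The pads swing forward as they close: fully open they stand 13 mm farther back than shut.
Start: joints at [1.047, 0.351, 1.652, -0, 1.139, -0.085], TCP at [0.234, 0.498, 0.231] pointing down, gripper open.
Joint ranges: [-2.75, 2.75], [-0.79, 2.1], [0.01, 2.65], [-1.57, 4.71], [0.07, 3.14], [-2.87, 2.87]. Speed limits (rad/s): [2.22, 2.22, 2.79, 3.14, 3.14, 3.14].

## Interface

Orientations are given as a 3x3 rotation matrix whose columns are the frame's x, y, z axes.
In Python, from bench import manip gives the robot as it stands. Calls block until the motion is done:
- manip.move_ptp(position, orientation): joint-space move of the TCP to a pose.
- manip.move_l(position, attitude=None, max_speed=0.15): straight line of the TCP; attitude=None keeps the orientation; max_speed is the mean speed in m/s.
- manip.move_j(angles): joint-space move.
- manip.set_gripper(opening, effort=None): opening from 0.0 (shut) to 1.0 (fully open); effort is the grip in N (None keeps the last); returns when the fingers have stopped.
- manip.dwell(seconds).
- manip.inverse_kinematics(position, orientation): joint angles nearest the present ones, or None.
- manip.grab_frame(name): name is "scene" or "top"; returns (picture, depth): 480x640x3 uint8, red, green, blue; 480x640 float32, m along the optical axis (not along the pixel's ray), 0 where there is no reading.
- manip.get_calibration(name): a dict with "camera_matrix" (3x3 intrinsics, pixels), "k1" (the pictures are not rectified: a ray, as slopes to the right and down, at radius r is drawn at 1 + k1 r^2 times it, then the intrinsics apply), "R" (3x3) and "t" (3): a world point X has camera coordinates R X + t. Camera axes: x right, y down, z forward; pixel columns grow to the right and rows downward; lengths in m; the calibration is good to about 2 mm. A picture is of the moment at which its call begins. get_calibration takes no time and is no camera call.
A pose or a line that the arm cannot do raises manip.Unreachable and nothing moves.
- manip.sign_off(): hands the job in, once; it reports no verdict.
Trained networks look in the newest picture that a camera, given by its name, has taken for a name from the list of things; names that differ only in an ending like _2 or _b are one class to them, and where a whole thing is asked for, a point or a joint stands for the part that bears it (a point fixed in the world has none). Each returns a list of dicts, best first, with "confidence" (0 to 1); they miss things now and then, are a little off and sometimes report something else, mostly with a low value. They report only what shows in the picture. A call takes as long as a camera call.
- manip.look_for(camera, name): "at" ([x, y, z] in m, in world coordinates, good to about 4 mm: the middle of the surface that is visible of it).
Readings, each from a call of its own:
- manip.current_time(): time.
- manip.current_qpos(): joint angles.
- manip.current_joint_vel(): joint speeds.
- manip.current_joint_torque(): joint torques, N m.
- manip.current_ee_pos(): TCP position.
- manip.current_tcp_rot(): TCP orientation.
- manip.current_force(): force on the tool from outside, world axes, zero at the start.
- manip.current_ft_torque(): the same for the moment, N m.
- manip.current_grip_width(): opening from 0.0 (shut) to 1.0 (fully open).
Only numpy, scipy, OpenCV 4.12 (cv2) and the standard library are available. Lean on these libraries where they do the work, as an engineer would, in place of code of your own. Each camera call takes 0.05 s, during which the arm holds its last target.

## Task

Stand each of the four stainless stuffing nozzles in the round grey drip dish of its own size - smallest nozzle in the smallest dish, largest in the largest, and likewise the two between - upright on its wide end, flat on the dish's floor, and let go. Do not tip any nozzle over on the way, and leave the spice jar and the salt shaker where they stand.

Things in the scene. Friction and masses are not known exactly. Their poses are not given: they have to be found in the camera images.
- nozzle_s: the smallest of four stainless stuffing nozzles, loose, standing upright on its wide end: a round flange 36 mm across and 6 mm thick at the bottom, a cone up to 32 mm above the bottom, then a straight round tube 12 mm across up to 88 mm; about 60 g. Origin at the centre of the underside, z up along the tube. Grip it by the tube
- dish_s: the smallest of four round grey plastic drip dishes, fixed to the bench: 64 mm across outside, 54 mm inside, rim 18 mm above the bench, flat inner floor 4 mm above the bench; it belongs to the smallest nozzle. Origin at the centre of its underside, on the bench, z up
- nozzle_m: the second smallest of four stainless stuffing nozzles, loose, standing upright on its wide end: a round flange 48 mm across and 6 mm thick at the bottom, a cone up to 32 mm above the bottom, then a straight round tube 20 mm across up to 94 mm; about 90 g. Origin at the centre of the underside, z up along the tube. Grip it by the tube
- dish_m: the second smallest of four round grey plastic drip dishes, fixed to the bench: 76 mm across outside, 66 mm inside, rim 18 mm above the bench, flat inner floor 4 mm above the bench; it belongs to the second smallest nozzle. Origin at the centre of its underside, on the bench, z up
- nozzle_l: the second largest of four stainless stuffing nozzles, loose, standing upright on its wide end: a round flange 60 mm across and 6 mm thick at the bottom, a cone up to 32 mm above the bottom, then a straight round tube 29 mm across up to 100 mm; about 130 g. Origin at the centre of the underside, z up along the tube. Grip it by the tube
- dish_l: the second largest of four round grey plastic drip dishes, fixed to the bench: 88 mm across outside, 78 mm inside, rim 18 mm above the bench, flat inner floor 4 mm above the bench; it belongs to the second largest nozzle. Origin at the centre of its underside, on the bench, z up
- nozzle_xl: the largest of four stainless stuffing nozzles, loose, standing upright on its wide end: a round flange 72 mm across and 6 mm thick at the bottom, a cone up to 32 mm above the bottom, then a straight round tube 38 mm across up to 106 mm; about 180 g. Origin at the centre of the underside, z up along the tube. Grip it by the tube
- dish_xl: the largest of four round grey plastic drip dishes, fixed to the bench: 100 mm across outside, 90 mm inside, rim 18 mm above the bench, flat inner floor 4 mm above the bench; it belongs to the largest nozzle. Origin at the centre of its underside, on the bench, z up
- jar: small glass spice jar with a white lid, 56 mm across and 66 mm high, loose; stays where it is. Origin at the centre of its underside
- shaker: steel salt shaker with a domed top, 52 mm across and 70 mm high, with a small black grip on one side reaching 39 mm from its axis, loose; not a nozzle, stays where it is. Origin at the centre of its underside. (Other small things up to 45 mm high stand between the listed ones and are not listed; taller equipment only along the far edge and the two ends of the bench)

How it is judged:
At the end, for the whole second after the job is handed in: Each nozzle stands upright (within 0.1 rad) and at rest on the floor of the dish of its own size, its axis within 12 mm of the dish's centre; the jar and the shaker are within 20 mm of where they began (horizontal distance between nozzle_s and dish_s below 0.012 m and height (world z) of each of nozzle_s, nozzle_m, nozzle_l, nozzle_xl below 0.008 m and angle between each of nozzle_s, nozzle_m, nozzle_l, nozzle_xl's own z axis and vertical below 0.1 rad and linear speed of each of nozzle_s, nozzle_m, nozzle_l, nozzle_xl below 0.02 m/s and horizontal distance between nozzle_m and dish_m below 0.012 m and horizontal distance between nozzle_l and dish_l below 0.012 m and horizontal distance between nozzle_xl and dish_xl below 0.012 m and distance of each of jar, shaker from where it was at the start of the episode below 0.02 m); the robot touches nothing.
It fails at once if a nozzle is tipped over (more than 0.8 rad) (angle between any of nozzle_s, nozzle_m, nozzle_l, nozzle_xl's own z axis and vertical above 0.8 rad).
It fails at once if the spice jar or the salt shaker is shifted more than 20 mm (distance of any of jar, shaker from where it was at the start of the episode above 0.02 m).
It also fails if it takes over 128 s, if anything falls off the work surface, if the arm or the gripper's body presses on something with over 40 N, if the wrist force passes 120 N, or if a joint passes its speed limit or range.

## Working session

There is one attempt and no reset: what is moved stays moved. The work goes in short steps, each a Python script; the robot and the scene stay as the last script left them, time stands still between calls to the robot, and variables do not carry over. Pictures are saved under pics/ and viewed, and the job is handed in when it is done.

```bash
ls; mkdir -p pics
python3 - <<'E'
from bench import manip
import cv2,numpy as np
for c in ("scene","top"):
    p,d=manip.grab_frame(c); cv2.imwrite(f"pics/{c}0.png",p[:,:,::-1]); np.save(f"{c}0.npy",d)
    k=manip.get_calibration(c); print(c,k["camera_matrix"],k["k1"],-k["R"].T@k["t"],k["R"][2])
    for n in "nozzle_s nozzle_m nozzle_l nozzle_xl dish_s dish_m dish_l dish_xl jar shaker".split():
        print(n,[(np.round(r["at"],3).tolist(),round(r["confidence"],2)) for r in manip.look_for(c,n)[:4]])
print(manip.current_time(),manip.current_tcp_rot(),manip.current_ee_pos())
E
```

```text
pics
scene [[531.02355196   0.         324.17027543]
 [  0.         531.02355196 240.51601886]
 [  0.           0.           1.        ]] -0.060160909700643854 [ 1.34440549 -0.4888627   0.79574955] [-0.67871712  0.39274691 -0.62055857]
nozzle_s [([0.614, -0.21, 0.024], 0.93), ([0.513, 0.407, 0.041], 0.84), ([0.604, 0.218, 0.034], 0.79)]
nozzle_m [([0.614, -0.21, 0.024], 0.93), ([0.513, 0.407, 0.041], 0.84), ([0.604, 0.218, 0.034], 0.79)]
nozzle_l [([0.614, -0.21, 0.024], 0.93), ([0.513, 0.407, 0.041], 0.84), ([0.604, 0.218, 0.034], 0.79)]
nozzle_xl [([0.397, 0.292, 0.041], 0.95)]
dish_s [([0.476, 0.017, 0.006], 0.92), ([0.509, -0.43, 0.007], 0.61)]
dish_m [([0.476, 0.017, 0.006], 0.92), ([0.509, -0.43, 0.007], 0.61)]
dish_l [([0.476, 0.017, 0.006], 0.92), ([0.509, -0.43, 0.007], 0.61)]
dish_xl [([0.366, -0.295, 0.003], 0.87), ([0.605, 0.218, 0.031], 0.29)]
jar [([0.472, -0.177, 0.054], 0.56)]
shaker [([0.68, -0.012, 0.051], 0.91), ([0.507, -0.432, 0.01], 0.52)]
top [[559.8176221    0.         327.04365662]
 [  0.         559.8176221  239.73594498]
 [  0.           0.           1.    
[... 427 characters left out ...]
83, 0.288, 0.027], 0.96), ([0.476, 0.012, 0.005], 0.4)]
dish_s [([0.472, 0.151, 0.006], 0.84), ([0.477, 0.011, 0.003], 0.84), ([0.517, -0.43, 0.004], 0.58)]
dish_m [([0.472, 0.151, 0.006], 0.84), ([0.477, 0.011, 0.003], 0.84), ([0.517, -0.43, 0.004], 0.58)]
dish_l [([0.472, 0.151, 0.006], 0.84), ([0.477, 0.011, 0.003], 0.84), ([0.517, -0.43, 0.004], 0.58)]
dish_xl [([0.366, -0.298, 0.002], 0.89)]
jar [([0.461, -0.171, 0.062], 0.95), ([0.511, -0.43, 0.004], 0.17)]
shaker [([0.651, -0.006, 0.057], 0.76)]
1.1 [[-1.26113271e-05  4.24917912e-01  9.05231886e-01]
 [-3.56732230e-06  9.05231886e-01 -4.24917912e-01]
 [-1.00000000e+00 -8.58803268e-06 -9.90035628e-06]] [0.23364935 0.49787589 0.23128454]
```

View pics/scene0.png

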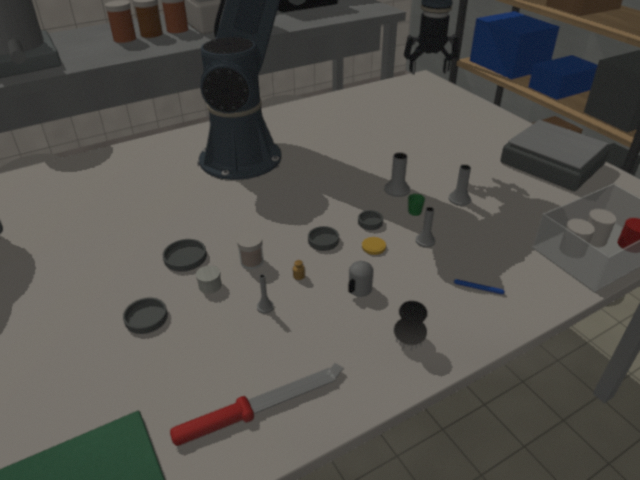

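View pics/top0.png

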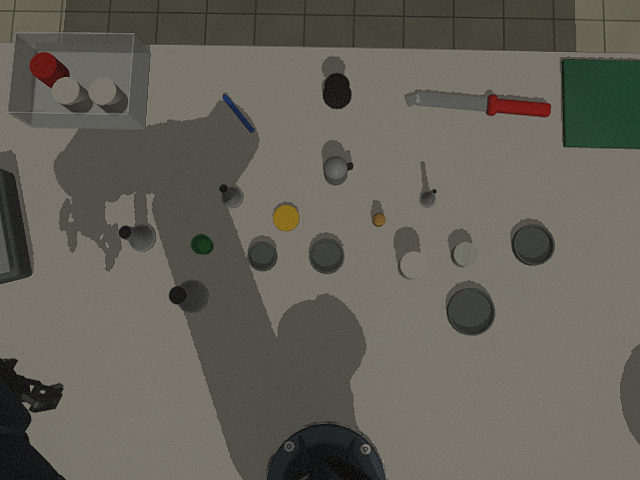

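The scene view shows, left to right, the large dishes at (185,255) and (145,315), the jar at about (250,250), the shaker at (360,278) and the smallest nozzle at (264,300). The other nozzles are at (427,230), (461,187) and (398,175), and the small dishes at (323,238) and (370,219).

In the top view the nozzles stand at (428,200) s, (231,196) m, (142,237) l and (190,296) xl. The dishes are at (262,256) s, (326,254) m, (532,243) l and (470,311) xl. Next I'll measure them precisely from both depth views.

```bash
cat > H.py <<'E'
import numpy as np,cv2
from scipy.optimize import least_squares
from bench import manip
def cloud(c,d):
    k=manip.get_calibration(c);K=k["camera_matrix"];v,u=np.nonzero(d>0)
    # cv2 model: distorted = ray*(1+k1 r^2)
    xy=cv2.undistortPoints(np.stack([u,v],1).astype(float)[:,None],K,np.array([k["k1"],0,0,0]))[:,0]
    z=d[v,u];P=np.c_[xy*z[:,None],z]
    return (P-k["t"])@k["R"]
def circ(P,r,c0):
    # known radius circle fit (xy)
    f=lambda p:np.hypot(P[:,0]-p[0],P[:,1]-p[1])-r
    return least_squares(f,c0,loss="soft_l1",f_scale=.001)
NZ=dict(s=(.6,-.195),m=(.6,.222),l=(.505,.409),xl=(.384,.289))
DS=dict(s=(.472,.151),m=(.477,.012),l=(.515,-.43),xl=(.366,-.297))
NR=dict(s=(.006,.018,.088),m=(.010,.024,.094),l=(.0145,.030,.1),xl=(.019,.036,.106))
DR=dict(s=(.032,.027),m=(.038,.033),l=(.044,.039),xl=(.05,.045))
def near(P,c,r): return P[np.hypot(P[:,0]-c[0],P[:,1]-c[1])<r]
E
python3 - <<'E'
from H import *
for c in("scene","top"):
    P=cloud(c,np.load(c+"0.npy"))
    b=P[(abs(P[:,0]-.45)<.03)&(abs(P[:,1]+.08)<.03)];print(c,"bench z",np.median(b[:,2]),b[:,2].std())
    for n,c0 in NZ.items():
        Q=near(P,c0,.06);T=Q[(Q[:,2]>.038)&(Q[:,2]<NR[n][2]-.004)];T=near(T,c0,.04)
        out=[n,len(T),"ztop",np.round(np.percentile(Q[:,2],[99,100]),4)]
        if len(T)>5:
            s=circ(T,NR[n][0],T[:,:2].mean(0)*1+ (0.0) -0);out+=[s.x.round(4),"rms",np.sqrt((s.fun**2).mean()).round(4)]
        tops=Q[Q[:,2]>NR[n][2]-.004]
        if len(tops): out+=["topmid",((tops[:,:2].min(0)+tops[:,:2].max(0))/2).round(4),len(tops)]
        print(*out)
    for n,c0 in DS.items():
        Q=near(P,c0,.06);R=Q[(Q[:,2]>.014)&(Q[:,2]<.022)]
        s=circ(R,sum(DR[n])/2,c0);F=near(Q,s.x,DR[n][1]*.7)
        print("dish",n,len(R),s.x.round(4),"rms",np.sqrt((s.fun**2).mean()).round(4),"floor",np.median(F[:,2]).round(4),"rim",np.median(R[:,2]).round(4), "Rfree",np.median(np.hypot(*(R[:,:2]-s.x).T)).round(4))
E
```

```text
scene bench z 0.0010015846693248094 0.001538821064727281
s 100 ztop [0.0881 0.0925] [ 0.6064 -0.2046] rms 0.001 topmid [ 0.6079 -0.2052] 30
m 157 ztop [0.0955 0.0975] [0.5985 0.2223] rms 0.0017 topmid [0.5992 0.2221] 49
l 221 ztop [0.1038 0.1056] [0.5031 0.4172] rms 0.002 topmid [0.505  0.4148] 73
xl 279 ztop [0.1092 0.1116] [0.3797 0.3004] rms 0.0022 topmid [0.3804 0.2971] 106
dish s 145 [0.4728 0.1494] rms 0.0022 floor 0.0053 rim 0.0178 Rfree 0.0292
dish m 192 [0.4765 0.0108] rms 0.0022 floor 0.0047 rim 0.0181 Rfree 0.0351
dish l 347 [ 0.513  -0.4301] rms 0.0019 floor 0.0055 rim 0.0179 Rfree 0.0411
dish xl 277 [ 0.3677 -0.2978] rms 0.002 floor 0.0049 rim 0.0176 Rfree 0.0472
top bench z -0.000726532943341426 0.0023018737246353095
s 34 ztop [0.0861 0.0922] [ 0.6078 -0.2013] rms 0.0004 topmid [ 0.6075 -0.2011] 28
m 70 ztop [0.095  0.0995] [0.6011 0.2251] rms 0.0013 topmid [0.6004 0.225 ] 75
l 151 ztop [0.1017 0.1067] [0.5055 0.4196] rms 0.0009 topmid [0.5051 0.4191] 165
xl 160 ztop [0.109  0.1115] [0.3824 0.3023] rms 0.0012 topmid [0.3825 0.3021] 287
dish s 195 [0.4719 0.1514] rms 0.0016 floor 0.0033 rim 0.0173 Rfree 0.0295
dish m 216 [0.476  0.0131] rms 0.0015 floor 0.0035 rim 0.0172 Rfree 0.0354
dish l 281 [ 0.5121 -0.4263] rms 0.0016 floor 0.003 rim 0.017 Rfree 0.0415
dish xl 318 [ 0.3666 -0.2931] rms 0.0016 floor 0.0034 rim 0.0172 Rfree 0.0474
```

Both views agree to within about 4 mm, and the tube tops, rims and floors match the text. I'll average the two and start with the smallest nozzle.

```bash
cat >> H.py <<'E'
NZ=dict(s=(.607,-.203),m=(.600,.2235),l=(.5045,.418),xl=(.381,.301))
DS=dict(s=(.4723,.1504),m=(.4763,.012),l=(.5125,-.4282),xl=(.3671,-.2955))
GZ=.056; UP=.24
def ori(p):
    a=np.arctan2(p[1],p[0]);return np.array([[0,np.cos(a),np.sin(a)],[0,np.sin(a),-np.cos(a)],[-1,0,0.]])
def T(m): print(m,"t=%.1f"%manip.current_time(),manip.current_ee_pos().round(4) if hasattr(manip.current_ee_pos(),'round') else manip.current_ee_pos(),"g%.3f"%manip.current_grip_width(),"F",np.round(manip.current_force(),1))
def pick(n):
    p=NZ[n];O=ori(p)
    manip.move_ptp([*p,UP],O);manip.move_l([*p,.15],None,.2);manip.move_l([*p,GZ],None,.08);T("at "+n)
    manip.set_gripper(0.0,40);T("gripped");manip.move_l([*p,UP],None,.12);T("lifted")
def place(n,dx=0,dy=0):
    q=np.array(DS[n])+[dx,dy];O=ori(q)
    manip.move_ptp([*q,UP],O);manip.move_l([*q,GZ+.035],None,.12);manip.move_l([*q,GZ+.005],None,.03);T("down")
    manip.dwell(.2)
    manip.set_gripper(min(1,manip.current_grip_width()+.15));manip.set_gripper(1.0);T("open")
    manip.move_l([*q,UP],None,.12);T("away")
def snap(tag):
    for c in("scene","top"):
        p,d=manip.grab_frame(c);cv2.imwrite(f"pics/{c}{tag}.png",p[:,:,::-1]);np.save(f"{c}{tag}.npy",d)
E
python3 - <<'E'
from H import *
q=manip.current_qpos()
for n in NZ:
    for p in(NZ[n],DS[n]):
        for z in(UP,GZ):
            j=manip.inverse_kinematics([*p,z],ori(p));print(n,z,None if j is None else np.round(j,2))
manip.set_gripper(1.0,40)
pick("s");snap("1")
E
```

```text
s 0.24 [-0.4   0.51  1.39 -0.    1.24 -0.07]
s 0.056 [-0.4   0.72  1.52 -0.    0.9  -0.07]
s 0.24 [ 0.21  0.24  1.78  0.    1.12 -0.09]
s 0.056 [ 0.21  0.52  1.92  0.    0.7  -0.09]
m 0.24 [ 0.28  0.51  1.39  0.    1.24 -0.07]
m 0.056 [ 0.28  0.72  1.52  0.    0.9  -0.07]
m 0.24 [-0.07  0.21  1.82 -0.    1.11 -0.1 ]
m 0.056 [-0.07  0.49  1.97 -0.    0.68 -0.1 ]
l 0.24 [ 0.62  0.54  1.34 -0.    1.26 -0.07]
l 0.056 [ 0.62  0.74  1.48 -0.    0.92 -0.07]
l 0.24 [-0.77  0.56  1.31 -0.    1.28 -0.07]
l 0.056 [-0.77  0.76  1.44 -0.    0.94 -0.07]
xl 0.24 [ 0.57  0.22  1.8  -0.    1.12 -0.1 ]
xl 0.056 [ 0.57  0.51  1.95 -0.    0.69 -0.1 ]
xl 0.24 [-0.78  0.2   1.84 -0.    1.11 -0.1 ]
xl 0.056 [-0.78  0.49  1.98 -0.    0.67 -0.1 ]
at s t=6.0 [ 0.6073 -0.2032  0.0566] g1.002 F [0.1 0.1 0.1]
gripped t=6.7 [ 0.607  -0.203   0.0561] g0.124 F [-0.3 -0.1  1.1]
lifted t=8.4 [ 0.6068 -0.2029  0.2392] g0.130 F [-0.8 -0.6 -0.1]
```

View pics/scene1.png

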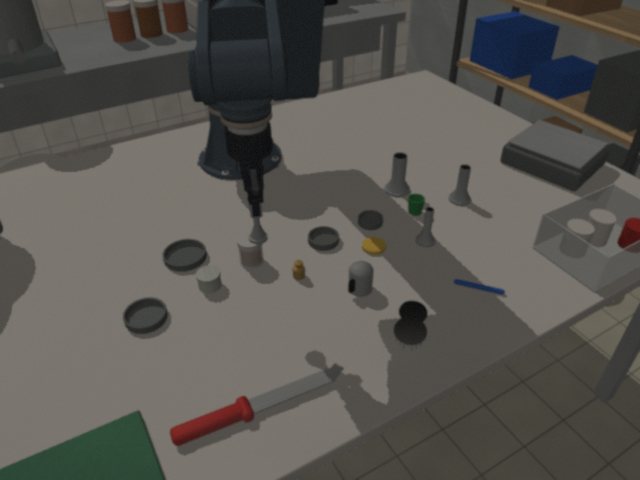

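Run:
```python
from H import *
for c in("scene","top"):
    P=cloud(c,np.load(c+"1.npy"));Q=near(P,NZ["s"],.04);Q=Q[(Q[:,2]>.12)&(Q[:,2]<.235)]
    print(c,len(Q))
    for a in np.arange(.16,.25,.01):
        B=Q[(Q[:,2]>=a)&(Q[:,2]<a+.01)]
        if len(B):print(round(a,3),len(B),np.median(B[:,:2],0).round(4),np.ptp(B[:,1]).round(3))
    if len(Q):print(Q[:,2].min())
```

```text
scene 320
0.18 56 [ 0.6202 -0.2097] 0.035
0.19 120 [ 0.6165 -0.2093] 0.035
0.2 62 [ 0.6132 -0.2078] 0.022
0.21 39 [ 0.6116 -0.206 ] 0.015
0.22 29 [ 0.6111 -0.2075] 0.01
0.23 14 [ 0.6111 -0.2065] 0.01
0.1828810964495411
top 0
```

The nozzle hangs upright in the jaws at (258,230), with its bottom at z = 0.183 as expected. I'll place it and carry on with m.

Run:
```python
from H import *
place("s");pick("m");snap("2")
```

```text
down t=12.4 [0.4724 0.1504 0.0612] g0.129 F [-0.1  1.3 -0.5]
open t=13.6 [0.4723 0.1504 0.061 ] g1.001 F [ 0.1 -0.1  0.1]
away t=15.2 [0.472  0.1503 0.2394] g1.000 F [0.2 0.3 0.3]
at m t=17.8 [0.6003 0.2236 0.0566] g1.002 F [ 0.8 -0.5  0.8]
gripped t=18.4 [0.6    0.2235 0.0561] g0.224 F [-0.9 -0.1  1.9]
lifted t=20.1 [0.5997 0.2234 0.2392] g0.225 F [ 0.4  0.2 -1.7]
```

View pics/scene2.png

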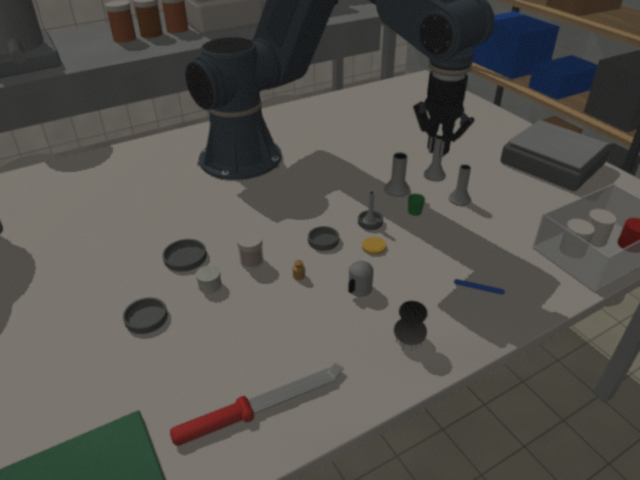

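Nozzle s stands in its dish at (371,215), and m hangs upright at (436,165). Next I'll place m and then l.

Run:
```python
from H import *
place("m");pick("l");snap("3");place("l");snap("4")
```

```text
down t=23.7 [0.4764 0.012  0.0612] g0.223 F [-0.2  0.2 -2.2]
open t=24.7 [0.4763 0.012  0.061 ] g1.004 F [ 0.9  0.5 -0.9]
away t=26.4 [0.476  0.012  0.2394] g1.004 F [1.1 0.9 0.7]
at l t=29.8 [0.5048 0.4182 0.0566] g0.998 F [-0.9 -0.4 -0. ]
gripped t=30.4 [0.5046 0.418  0.0562] g0.331 F [-0.6 -0.4  1.3]
lifted t=32.0 [0.5043 0.4178 0.2392] g0.334 F [-1.1  0.3 -2. ]
down t=37.6 [ 0.5126 -0.4283  0.0612] g0.332 F [ 0.3 -0.5 -1.5]
open t=38.6 [ 0.5125 -0.4282  0.061 ] g1.001 F [0.1 0.3 1. ]
away t=40.3 [ 0.5123 -0.428   0.2392] g1.001 F [-0.   0.6 -0.7]
```

View pics/scene4.png

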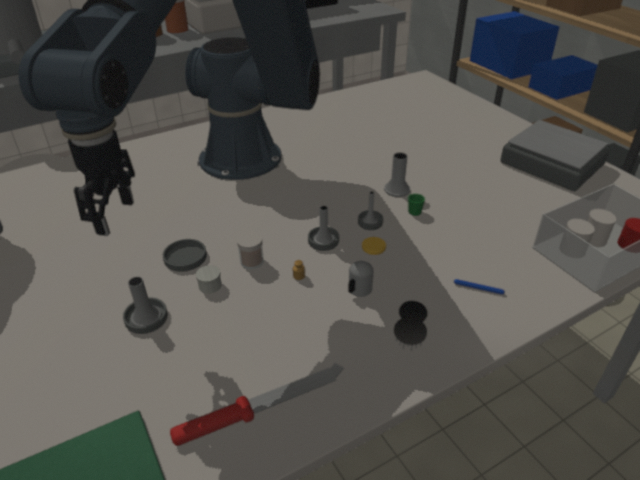

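Three nozzles now stand in their dishes, at (371,215), (323,233) and (145,310). Now the largest; afterwards I'll clear the view and measure all four.

```bash
cat > chk.py <<'E'
from H import *
def chk(tag):
    for c in("scene","top"):
        P=cloud(c,np.load(c+tag+".npy"));P0=cloud(c,np.load(c+"0.npy"))
        for n,c0 in DS.items():
            R=near(P0,c0,.06);R=R[(R[:,2]>.014)&(R[:,2]<.022)];s0=circ(R,sum(DR[n])/2,c0).x
            Q=near(P,c0,.03);H=NR[n][2]+.004
            o=[]
            for lo,hi in((.04,.065),(.065,H-.003),(.04,H-.003)):
                B=Q[(Q[:,2]>lo)&(Q[:,2]<hi)]
                o.append((circ(B,NR[n][0],B[:,:2].mean(0)).x-s0).round(4) if len(B)>4 else None)
            print(c,n,"axis-dish lo/hi/all",*o,"top",np.percentile(Q[:,2],99).round(4))
        for nm,c0 in(("jar",(.462,-.171)),("shaker",(.655,-.006))):
            for X in(P0,P):
                B=near(X,c0,.05);B=B[B[:,2]>.045];print(c,nm,len(B),B[:,:2].mean(0).round(4),end=" ")
            print()
E
python3 - <<'E'
from chk import *
pick("xl");snap("5");place("xl")
q=(.25,.45);manip.move_ptp([*q,.3],ori(q));snap("6");chk("6");T("end")
E
```

```text
at xl t=44.9 [0.3812 0.3012 0.0564] g1.000 F [ 0.4 -0.  -0.3]
gripped t=45.4 [0.3811 0.3011 0.0562] g0.437 F [ 0.2 -0.6  4. ]
lifted t=47.1 [0.3808 0.3008 0.2394] g0.432 F [-0.   0.4 -2.5]
down t=51.9 [ 0.3672 -0.2956  0.0612] g0.437 F [ 0.5 -0.3 -2.2]
open t=52.8 [ 0.3671 -0.2955  0.061 ] g0.997 F [-0.5 -0.4  1.2]
away t=54.5 [ 0.3669 -0.2953  0.2394] g0.999 F [ 0.4 -0.3 -0.2]
scene s axis-dish lo/hi/all [-0.0009 -0.001 ] [-0.0009 -0.0002] [-0.0009 -0.0006] top 0.0941
scene m axis-dish lo/hi/all [0.0003 0.0018] [-0.0002  0.0013] [-0.      0.0015] top 0.1012
scene l axis-dish lo/hi/all [-0.0002  0.0007] [ 0.0005 -0.0001] [0.0002 0.0003] top 0.1068
scene xl axis-dish lo/hi/all [-0.001   0.0002] [-0.0008 -0.0004] [-0.0009 -0.0002] top 0.1137
scene jar 481 [ 0.4651 -0.1712] scene jar 483 [ 0.4652 -0.1712] 
scene shaker 440 [ 0.6678 -0.0099] scene shaker 438 [ 0.6678 -0.0098] 
top s axis-dish lo/hi/all [ 0.0018 -0.0011] [ 0.0016 -0.001 ] [ 0.0017 -0.001 ] top 0.0932
top m axis-dish lo/hi/all [0.0018 0.0002] [ 0.0023 -0.0002] [ 0.0021 -0.0001] top 0.1007
top l axis-dish lo/hi/all [ 0.0021 -0.0007] [ 0.0021 -0.0008] [ 0.0021 -0.0007] top 0.1073
top xl axis-dish lo/hi/all [ 0.0021 -0.0006] [ 0.002  -0.0006] [ 0.002  -0.0006] top 0.1136
top jar 588 [ 0.4578 -0.1652] top jar 587 [ 0.4578 -0.1652] 
top shaker 489 [ 0.6568 -0.002 ] top shaker 486 [ 0.6571 -0.0021] 
end t=57.2 [0.2505 0.4497 0.3   ] g1.002 F [ 0.2  0.1 -0.6]
```

View pics/scene6.png

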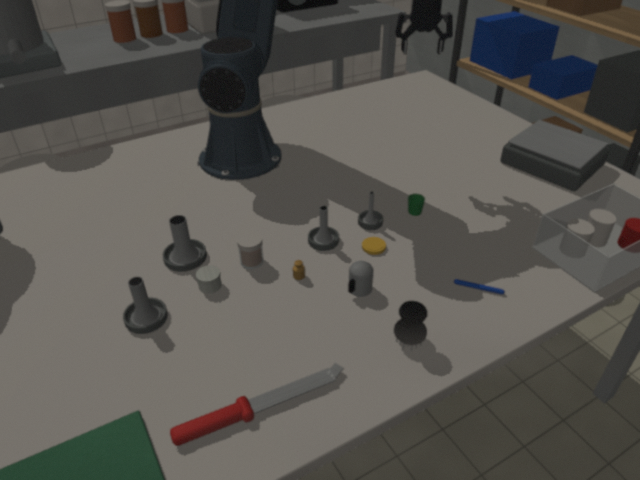

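View pics/top6.png

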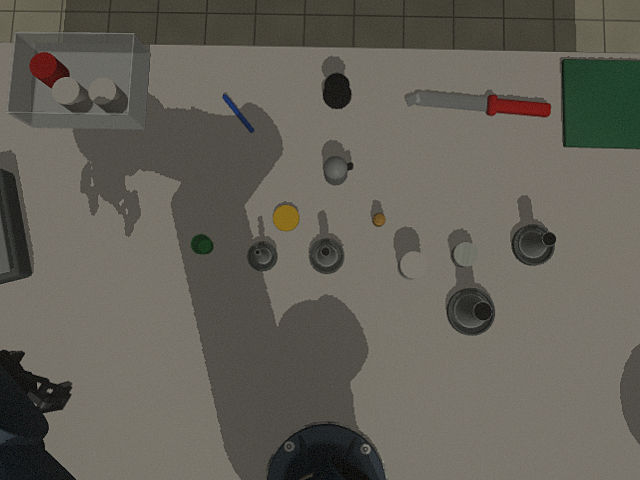

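Both pictures show all four nozzles upright and centred in their own dishes: top view (262,256), (326,254), (532,243) and (470,311). The jar at (411,265) and shaker at (336,170) haven't moved, and the arm is clear.

Run:
```python
from bench import manip
manip.sign_off();print(manip.current_time())
```

```text
the job is handed in; nothing more can be done
the job is handed in; nothing more can be done
```

All four nozzles are standing upright in the dishes of their own size and released. I handed the job in at about 57 s of the 128 s; no verdict was reported.

My last checks, from both cameras' depth images:

- **Centring:** every nozzle axis is within about 2.5 mm of its dish's centre, against the 12 mm limit.
- **Upright and seated:** the lower and upper tube sections line up to within about 1 mm. The tops stand 1 to 4 mm above what the stated dimensions give. I put that down to depth noise, because the same kind of reading was up to 4 mm high before anything moved.
- **Jar and shaker:** both are where they started, to within 0.3 mm.
- **Forces:** readings I took between moves stayed at 4 N or below on any axis. I did not log them during the moves.
- **Disagreement:** the two cameras differed by up to 5 mm in absolute position. I aimed at the average of the two.

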